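# Lock the cover of a rack module with its three quarter-turn wing bolts

### The job

The cover of the rack module on the bench has just been put back: lock it by turning its three captive wing bolts clockwise, each fully home to its stop. Lock the lone bolt at the handle end first, before you start on the two at the rear end (those in either order). Leave everything else lying where it is, and let go of the bolts at the end.

Things in the scene. Friction and masses are not known exactly. Their poses are not given: they have to be found in the camera images.
- module: Dark steel module fixed in a cradle, 260 mm long (x), 200 wide (y); dark grey cover 60 mm above the bench. Origin: underside centre, on the bench; z up. -x end: aluminium face plate, 68 mm high, and black U handle, 40 mm out. Wing bolts at (-85, 0) (the lone one), (75, 65), (75, -65) mm. Two white marks by each, along x, show where the locked wing points.
- wing_front_grip (a point): Lone wing bolt at the handle end: centre of its wing, on the turning axis, 29 mm above the cover (z 89 mm). The wing is a steel bar 60 mm long (this frame's x), 12 thick (y), 26 high (z, up) on a 30 mm round collar; from the bar's underside it is 12 mm down to a 44 mm flange, 4 mm high, on the cover. The frame turns with the wing.
- wing_front (a joint): Turning angle of the lone bolt, rad, growing clockwise seen from above: 0 loose, 1.40 at the end stop (locked, wing parallel to the module's x). Starts at 0 to 0.35; turns with a steady friction of 0.12 N m, stays where it is left, and does not rise or sink.
- wing_rear_a_grip (a point): The same point of the rear wing bolt on the module's +y side; same form and sizes.
- wing_rear_a (a joint): Turning angle of that bolt, as for the lone one: 0 loose, 1.40 at the stop, clockwise from above.
- wing_rear_b_grip (a point): The same point of the rear wing bolt on the module's -y side; same form and sizes.
- wing_rear_b (a joint): Turning angle of that bolt, as for the lone one: 0 loose, 1.40 at the stop, clockwise from above.
- transceiver: Bystander: loose small steel plug-in unit, 77 x 16 x 12 mm, lying across the middle of the cover between the lone bolt and the rear two. Origin: centre of the underside.
- blank_panel: Bystander: loose aluminium strip, 80 x 22 x 6 mm, lying on the cover between the two rear bolts. Origin: centre of the underside.
- screwdriver: Bystander: screwdriver lying on the bench at the robot's left. Origin: centre of its underside.
- cleaner: Bystander: closed white bottle, 60 mm across and 150 mm tall, standing on the bench at the left. Origin: centre of its underside.
- meter: Bystander: grey hand-held meter, 150 x 80 x 34 mm, lying at the right. Origin: centre of its underside.
- wrench: Bystander: steel wrench lying on the bench at the right. Origin: centre of its underside.
- tape_roll: Bystander: paper roll, 90 mm across and 25 mm high, lying at the right. Origin: centre of its underside.

How it is judged:
On the way, in this order (a step that is already met when the one before it is completed fails the run):
1. the lone bolt at the handle end is home (within 0.10 rad of its stop) while neither rear bolt has been turned yet (both below 0.60 rad) (value of joint wing_front above 1.3 rad and value of joint each of wing_rear_a, wing_rear_b below 0.6 rad), for 0.2 s.
2. both rear bolts are home too (within 0.10 rad of their stops) (value of joint each of wing_front, wing_rear_a, wing_rear_b above 1.3 rad), for 0.2 s.
At the end, for the whole second after the job is handed in: all three wing bolts stand within 0.10 rad (6 degrees) of their clockwise end stops, and nothing else has been displaced (all of step 2); the robot touches nothing.
It fails at once if a bystander (on the cover or on the bench) is displaced by more than 30 mm, or the bottle is knocked over (distance of any of transceiver, blank_panel, screwdriver, cleaner, meter, wrench, tape_roll from where it was at the start of the episode above 0.03 m or angle between cleaner's own z axis and vertical above 0.5 rad).
It also fails if it takes over 56 s, if anything falls off the work surface, if the arm or the gripper's body presses on something with over 40 N, if the wrist force passes 120 N, or if a joint passes its speed limit or range.

### The arm

A 6-joint arm with a two-finger parallel gripper is mounted at the origin on the work surface. World frame = base frame: x ahead of the robot, y to its left, z up, the work surface at z = 0. Lengths are in m, angles in rad, forces in N, time in s.
With the tool pointing down it reaches from about 0.375 to 0.75 m from the base axis. Payload 9 kg.
Tool frame: the origin (TCP) lies on the front face of the gripper's body, between the roots of the fingers; the fingertips stand r.tcp_to_tips ahead of it and the grasp point (between the pads) lies 54 mm ahead of it (r.tcp_to_tips is the distance from the TCP to the fingertips, in m); z points along the fingers, y is the direction in which the jaws open and shut (so a half turn about z gives the same grasp; the last joint's range is limited). The gripper opens to 85 mm and grips with 20 to 120 N. Pads are 22 mm wide; open, the fingers measure 114 mm over their backs; the gripper's body (76 mm by 85 mm) begins 54 mm behind the grasp point. The pads swing forward as they close: fully open they stand 13 mm farther back than shut.
Start: joints at [-0.218, 0.104, 0.097, 1.564, 0, 1.353], TCP at [0.6, 0, 0.304] pointing down, gripper open.
Joint ranges: [-2.99, 2.99], [-0.84, 1.86], [-1.1, 1.16], [-1.84, 2.11], [-1.51, 1.56], [-3.14, 3.14]. Speed limits (rad/s): [2.22, 2.22, 2.57, 3.14, 3.14, 3.14].

### API

Orientations are given as a unit quaternion [w, x, y, z].
In Python, from workcell import r gives the robot as it stands.
- The arm moves only by the tool servo_tool, never from a script. Its argument "targets" is a list of rows, each a list of 2 entries, a list of its own where there are three numbers: the shift along the tool's x, y, z in units of 60 mm (1.0 is 60 mm), then the turn about the tool's z in units of 8 degrees (1.0 is 8 degrees). A call has 1 to 8 rows; each row is the pose to reach, as a shift and turn from the pose commanded when the call began, along the tool's axes at that moment; what a row does not reach only later rows make up. A row lasts 1/8 s, in which the tool goes at most 62.5 mm and 10.7 degrees, less where a joint would pass 70% of its speed; a pose out of reach is approached as far as the arm can. A call with a gripper value outside its range is refused whole. "hand" is the closure, from -1 (fully open) to 1 (shut), set as the call begins (left out, the last holds). The fingers move at their own pace and stop on an object; "grip_force" is the grip in N (left out, the last holds). Time passes only in rows, so rows that repeat a pose let the fingers close. It gives the time, the measured TCP pose, the force and the opening at its end, in the units of the state.
- r.get_state(): the state, without advancing time (a new reading comes with each control period).
- r.snapshot(name): name is "scene" or "side" or "wrist"; returns a dict with "frame" (420x560x3 uint8, blue, green, red), "vertical_fov" (degrees; the focal length in pixels is half the picture's height over the tangent of half this angle, whatever the lens; pixels are square), "cx", "cy" (the principal point, pixels), "extrinsics" (4x4, takes a point from camera to world coordinates). Camera axes: x right, y up, looking along -z (the intrinsics and any distortion apply to the point x, -y, -z); pixel columns grow to the right and rows downward; lengths in m; the calibration is good to about 2 mm. A picture is of the moment at which its call begins. There is no depth.
- r.finish_job(): hands the job in, once; it reports no verdict.
The state is a dict: "t": time; "qpos": joint angles; "joint_vel": joint speeds; "joint_efforts": joint torques, N m; "eef_pos": TCP position; "orientation": TCP orientation; "force": force on the tool from outside, world axes, zero at the start; "torque": the same for the moment, N m; "finger_gap": opening from 0.0 (shut) to 1.0 (fully open).
Only numpy, scipy, OpenCV 4.12 (cv2) and the standard library are available. Lean on these libraries where they do the work, as an engineer would, in place of code of your own. Each camera call takes 0.05 s, during which the arm holds its last target.

## Working session

There is one attempt and no reset: what is moved stays moved. The work goes in short steps, Python scripts to look and compute and a tool call to move; the robot and the scene stay as the last step left them, time stands still between calls to the robot, and variables do not carry over. Pictures are saved under pics/ and viewed, and the job is handed in when it is done.

Besides the shell and the picture viewer there is one more tool, called after "Emit:" as name(argument=value, ...), one argument or row to a line, values as JSON. servo_tool: Moves the arm, as the interface text tells. Its arguments: {"type":"object","properties":{"targets":{"type":"array"},"hand":{"type":"number"},"grip_force":{"type":"number"}},"required":["targets"]}

```bash
mkdir -p pics; ls
python3 - <<'E'
from workcell import r
import cv2,numpy as np
print(r.get_state(), r.tcp_to_tips)
for n in ["scene","side","wrist"]:
    s=r.snapshot(n); cv2.imwrite(f"pics/{n}0.png",s["frame"]); 
    print(n,[ (k,v) for k,v in s.items() if k!="frame"])
    np.savez(f"{n}0.npz",**s)
E
```

```text
pics
{'t': 0.0, 'qpos': array([-2.17697265e-01,  1.04708126e-01,  9.64487232e-02,  1.56385264e+00,
       -2.97283440e-05,  1.35304811e+00]), 'joint_vel': array([-1.13839401e-03, -7.09449890e-04,  4.89096235e-06, -2.56827437e-07,
       -1.43818691e-03, -1.50505448e-03]), 'joint_efforts': array([ 7.03431251e-04, -5.56934094e+01,  5.03644359e+01,  1.70058967e-02,
       -2.22691165e-04, -8.28643181e-07]), 'eef_pos': array([5.99770951e-01, 5.48178771e-05, 3.03105762e-01]), 'orientation': array([-5.46681672e-04,  7.07088605e-01,  7.07124651e-01, -3.66244784e-04]), 'force': array([-0.39704127, -0.10503377,  0.95889737]), 'torque': array([-0.00450369, -0.00329699, -0.03043431]), 'finger_gap': 0.9990582693281189} 0.0726
scene [('vertical_fov', 53.400670592765245), ('cx', 272.9868702776868), ('cy', 220.0492536731785), ('extrinsics', array([[-0.560343  , -0.54852428,  0.62059394,  1.20495727],
       [ 0.82824642, -0.36669215,  0.4237272 ,  0.42088077],
       [-0.00485773,  0.75143728,  0.65978664,  0.79157565],
       [ 0.        ,  0.        ,  0.        ,  1.        ]]))]
side [('vertical_fov', 55.92301148389696), ('cx', 278.71156883975016), ('cy', 208.45690481902778), ('extrinsics', array([[ 0.99193908,  0.0700221 , -0.10561142,  0.41542374],
       [-0.12659423,  0.51112748, -0.85013093, -0.93835749],
       [-0.00554705,  0.85664789,  0.51587172,  0.64903556],
       [ 0.        ,  0.        ,  0.        ,  1.        ]]))]
wrist [('vertical_fov', 60.851073249256956), ('cx', 275.5655713609241), ('cy', 212.32959743156357), ('extrinsics', array([[ 9.99999333e-01, -8.34724993e-04,  7.98147605e-04,
         6.00441885e-01],
       [ 5.53585207e-04,  9.52972057e-01,  3.03057672e-01,
         7.70780483e-02],
       [-1.01358218e-03, -3.03057028e-01,  9.52971883e-01,
         3.73117692e-01],
       [ 0.00000000e+00,  0.00000000e+00,  0.00000000e+00,
         1.00000000e+00]]))]
```

View pics/scene0.png

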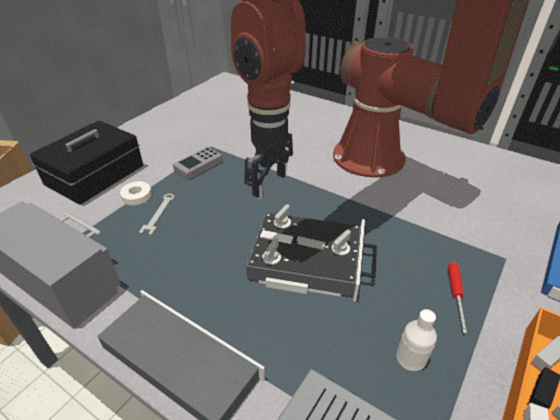

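View pics/side0.png

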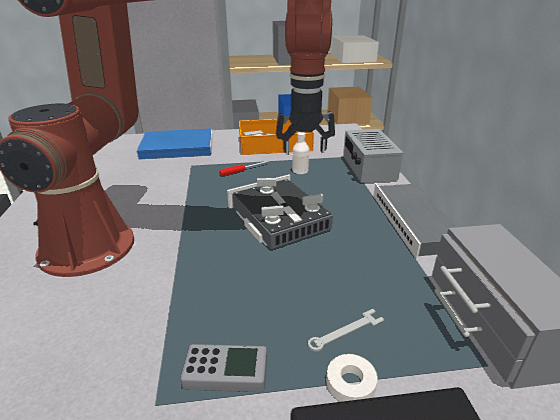

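View pics/wrist0.png

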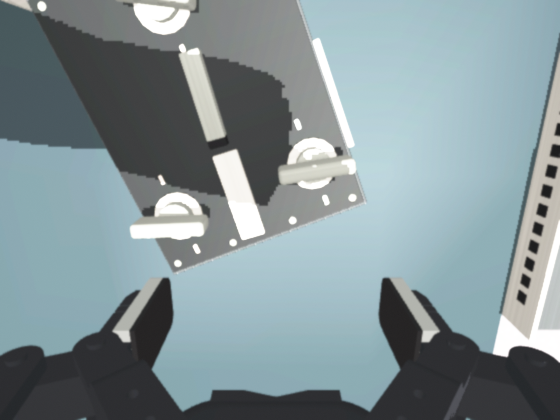

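Run:
```python
import cv2,numpy as np
s=cv2.imread("pics/scene0.png");cv2.imwrite("pics/s1.png",cv2.resize(s[195:305,235:395],None,fx=5,fy=5,interpolation=cv2.INTER_CUBIC))
s=cv2.imread("pics/side0.png");cv2.imwrite("pics/d1.png",cv2.resize(s[165:255,215:345],None,fx=6,fy=6,interpolation=cv2.INTER_CUBIC))
s=cv2.imread("pics/wrist0.png");cv2.imwrite("pics/w1.png",cv2.resize(s[0:290,0:380],None,fx=2,fy=2,interpolation=cv2.INTER_CUBIC))
```

```text
(no output)
```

View pics/s1.png

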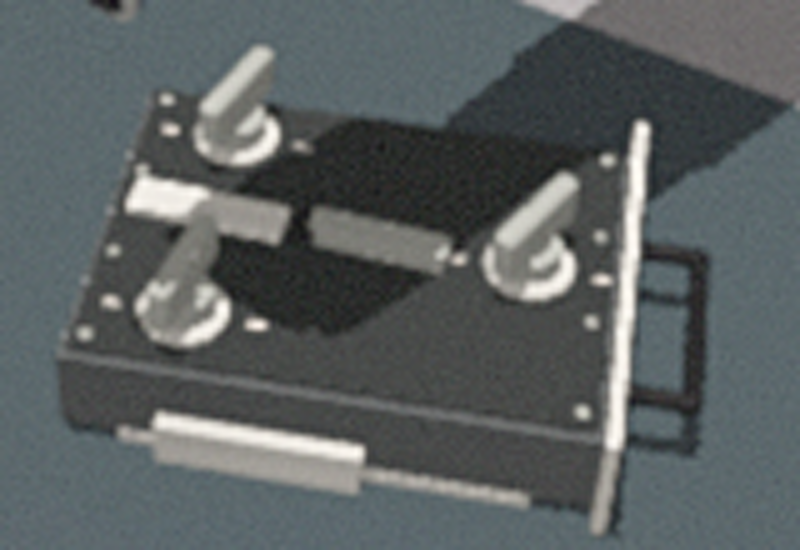

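View pics/d1.png

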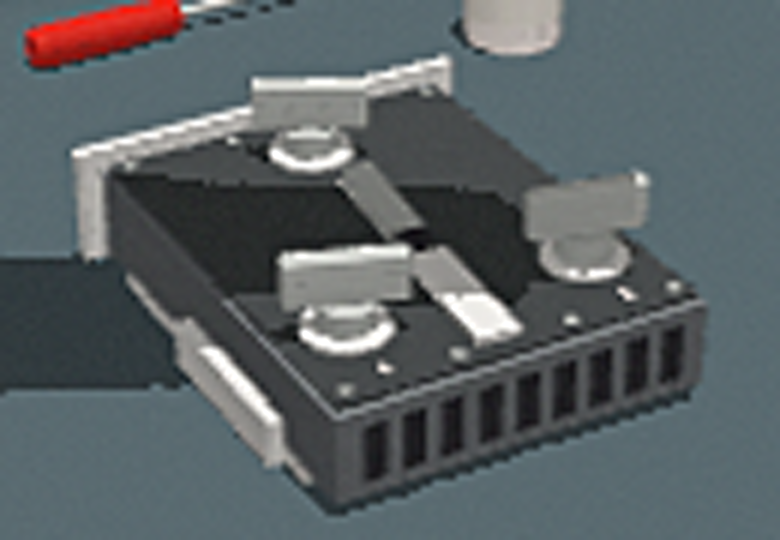

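View pics/w1.png

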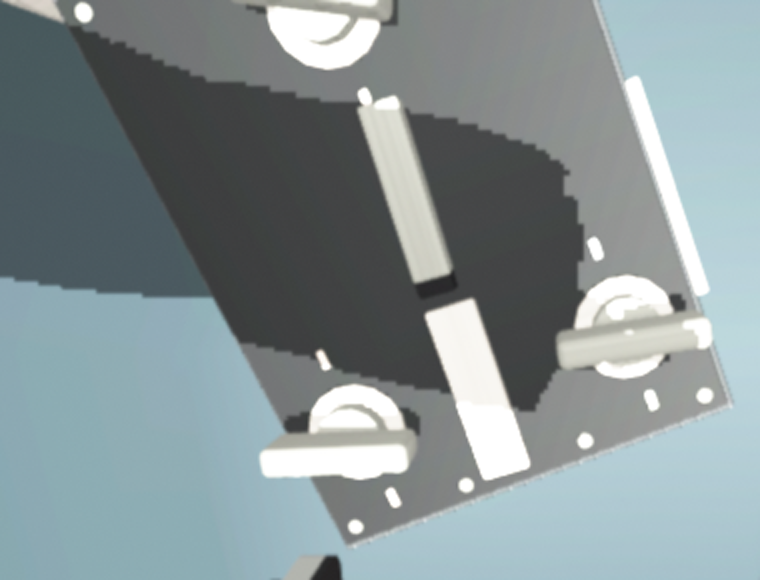

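```bash
cat > h.py <<'E'
import numpy as np
def cast(s,uv,z):
    f=210/np.tan(np.radians(float(s["vertical_fov"]))/2); E=s["extrinsics"]
    out=[]
    for u,v in np.atleast_2d(uv):
        d=E[:3,:3]@np.array([(u-s["cx"])/f,-(v-s["cy"])/f,-1]); o=E[:3,3]
        out.append(o+d*(z-o[2])/d[2])
    return np.array(out)
def proj(s,P):
    f=210/np.tan(np.radians(float(s["vertical_fov"]))/2); E=s["extrinsics"]
    p=(np.atleast_2d(P)-E[:3,3])@E[:3,:3]
    return np.c_[s["cx"]-f*p[:,0]/p[:,2], s["cy"]+f*p[:,1]/p[:,2]]
E
python3 - <<'E'
from h import *
w=np.load("wrist0.npz");s=np.load("scene0.npz");d=np.load("side0.npz")
np.set_printoptions(precision=4,suppress=True)
pts=np.array([[595,249],[652,400],[323,359],[393,497],[732,404],[349,545],[365,97]])/2.
a=cast(w,pts,.06);print("wrist",a[:,:2])
print("a",a[:2].mean(0),"b",a[2:4].mean(0),np.linalg.norm(a[:2].mean(0)-a[2:4].mean(0)),"edge",np.linalg.norm(a[4]-a[5]))
# scene: marks: a: (111,303),(257,325); b:(170,130),(302,147); front (457,259),(602,280)
p=np.array([[111,303],[257,325],[170,130],[302,147],[457,259],[602,280]])/5.+[235,195]
b=cast(s,p,.06);print("scene",b[:,:2]);m=b.reshape(3,2,3).mean(1);print(m)
p=np.array([[625,293],[457,354],[385,368],[234,141]])/6.+[215,165]
print("side",cast(d,p,.06)[:,:2])
for nm,m0 in(("w",None),("s",m)):
  A,B=(m[0],m[1]) if m0 is not None else (a[:2].mean(0),a[2:4].mean(0))
  y=(A-B)[:2];y/=np.linalg.norm(y);x=np.array([y[1],-y[0]])
  print(nm,"front",(A+B)[:2]/2-.160*x,"yaw deg",np.degrees(np.arctan2(x[1],x[0])))
# wing tops ends in wrist
q=np.array([[560,350],[711,328],[262,462],[405,458]])/2.
c=cast(w,q,.102);print("wings",c[:,:2],np.degrees(np.arctan2(c[1]-c[0],1)[1]))
for i in(0,2):
  v=c[i+1]-c[i];print(np.linalg.norm(v),np.degrees(np.arctan2(v[1],v[0])),c[i:i+2].mean(0))
E
```

```text
wrist [[ 0.6188  0.0561]
 [ 0.646  -0.0107]
 [ 0.4983  0.0082]
 [ 0.5251 -0.0586]
 [ 0.6825 -0.0126]
 [ 0.5021 -0.0839]
 [ 0.5254  0.1154]]
a [0.6324 0.0227 0.06  ] b [ 0.5117 -0.0252  0.06  ] 0.12987278024440393 edge 0.19402489349266566
scene [[ 0.6461 -0.0076]
 [ 0.6191  0.059 ]
 [ 0.5259 -0.0556]
 [ 0.4985  0.0096]
 [ 0.5265  0.117 ]
 [ 0.4998  0.1829]]
[[ 0.6326  0.0257  0.06  ]
 [ 0.5122 -0.023   0.06  ]
 [ 0.5132  0.15    0.06  ]]
side [[ 0.6453 -0.0123]
 [ 0.5591 -0.0532]
 [ 0.5254 -0.0601]
 [ 0.4743  0.1639]]
w front [0.5131 0.1475] yaw deg -68.35823381348408
s front [0.5124 0.1497] yaw deg -67.99761996634372
wings [[ 0.6036  0.021 ]
 [ 0.6612  0.0296]
 [ 0.4832 -0.0251]
 [ 0.5412 -0.0233]] 0.4906954233020237
0.05817830368157199 8.465308345948198 [0.6324 0.0253 0.102 ]
0.05801985549846274 1.756249081220688 [ 0.5122 -0.0242  0.102 ]
```

Run:
```python
from h import *
s=np.load("scene0.npz");d=np.load("side0.npz");np.set_printoptions(precision=4,suppress=True)
# top face ends (scene) mid of narrow ends; 
for nm,q in (("front",[[503,242],[568,180]]),("b",[[210,108],[262,52]]),("a",[[190,262],[206,205]])):
  c=cast(s,np.array(q)/5.+[235,195],.102);v=c[1]-c[0];print(nm,np.linalg.norm(v),np.degrees(np.arctan2(v[1],v[0])),c.mean(0))
for nm,q in (("front",[[253,80],[367,83]]),("b",[[280,255],[410,248]]),("a",[[527,188],[645,177]])):
  c=cast(d,np.array(q)/6.+[215,165],.102);v=c[1]-c[0];print("side",nm,np.linalg.norm(v),np.degrees(np.arctan2(v[1],v[0])),c.mean(0))
```

```text
front 0.056084716243199016 173.676757793242 [0.5156 0.1501 0.102 ]
b 0.0522867069481834 -177.56208778023412 [ 0.5136 -0.0221  0.102 ]
a 0.039287051090764934 -157.18813710918005 [0.6182 0.0245 0.102 ]
side front 0.05850596461931919 -11.232939682752155 [0.5133 0.1443 0.102 ]
side b 0.05866291528828564 -1.795441133395837 [ 0.5119 -0.0266  0.102 ]
side a 0.05734049072463082 2.8621466859501625 [0.6319 0.0211 0.102 ]
```

Emit:
servo_tool(
  targets=[
    [[0.8,-0.5,0],-1.3],
    [[1.6,-1.0,0],-2.6],
    [[2.48,-1.45,0],-3.9],
    [[2.48,-1.45,0],-5.2],
    [[2.48,-1.45,0],-6.5],
    [[2.48,-1.45,0],-7.8],
    [[2.48,-1.45,0],-9.1],
    [[2.48,-1.45,0],-10.4],
  ],
  hand=-1,
)

```text
t: 1.15
eef_pos: [0.5129, 0.1488, 0.3036]
orientation: [-0.0, 0.056, 0.998, -0.0]
force: [0.1, 0.3, 0.7]
finger_gap: 1.003
```

```bash
cat > look.py <<'E'
from workcell import r
from h import *
import cv2,sys
np.set_printoptions(precision=4,suppress=True)
from scipy.spatial.transform import Rotation as R
n=sys.argv[1]
s=r.snapshot("wrist");np.savez(n+".npz",**s);cv2.imwrite(f"pics/{n}.png",s["frame"])
st=r.get_state();q=st["orientation"];M=R.from_quat(np.r_[q[1:],q[0]]).as_matrix()
print(st["t"],st["eef_pos"],"toolx deg",np.degrees(np.arctan2(M[1,0],M[0,0])),"z",M[:,2],"q6",st["qpos"],st["force"],st["torque"])
E
python3 look.py w2
```

```text
1.2 [0.5129 0.1488 0.3036] toolx deg 174.05392134786683 z [-0.0004 -0.     -1.    ] q6 [ 0.0373 -0.0968 -0.1046  1.5634 -0.      0.1411] [-0.3272  0.2531 -1.236 ] [ 0.0633  0.004  -0.0189]
```

View pics/w2.png

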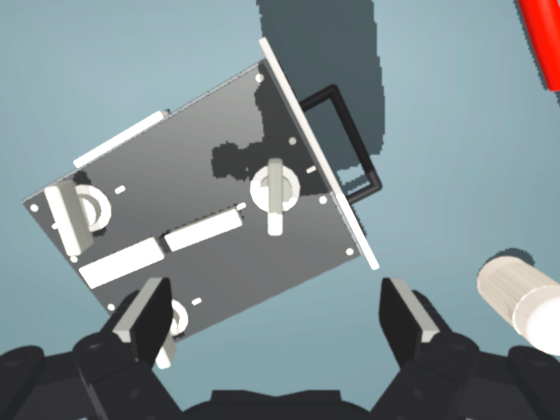

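Run:
```python
from h import *
np.set_printoptions(precision=4,suppress=True)
w=np.load("w2.npz")
c=cast(w,[[275.5,160],[275,234]],.102);v=c[1]-c[0];print(c,np.linalg.norm(v),np.degrees(np.arctan2(v[1],v[0])),c.mean(0))
c=cast(w,[[241,206],[311,169]],.06);print(c,c.mean(0))
print(cast(w,[[545,335]],.15))
```

```text
[[0.4806 0.1519 0.102 ]
 [0.5405 0.1448 0.102 ]] 0.060280816545830326 -6.811897418669721 [0.5105 0.1483 0.102 ]
[[0.5258 0.115  0.06  ]
 [0.4989 0.1815 0.06  ]] [0.5124 0.1482 0.06  ]
[[0.6233 0.3354 0.15  ]]
```

Emit:
servo_tool(
  targets=[
    [[0,0,0.9],0],
    [[0,0,1.8],0],
    [[0,0,2.3],0],
    [[0,0,2.53],0],
    [[0,0,2.53],0],
  ],
  hand=-1,
)

```text
t: 1.82
eef_pos: [0.5128, 0.1488, 0.1519]
orientation: [-0.0, 0.06, 0.998, -0.0]
force: [-0.2, 0.0, 0.5]
finger_gap: 1.0
```

Emit:
servo_tool(
  targets=[
    [[0,0,0],0],
    [[0,0,0],0],
    [[0,0,0],0],
    [[0,0,0],0],
    [[0,0,0],0],
    [[0,0,0],0],
    [[0,0,0],0],
    [[0,0,0],0],
  ],
  hand=1,
  grip_force=50,
)

```text
t: 2.82
eef_pos: [0.5132, 0.1484, 0.1527]
orientation: [0.0, 0.059, 0.998, -0.001]
force: [-1.4, -4.5, 6.0]
finger_gap: 0.129
```

```bash
python3 look.py w3
```

```text
2.875 [0.5132 0.1484 0.1526] toolx deg 173.18744793440408 z [ 0.0005 -0.0011 -1.    ] q6 [ 0.0369 -0.0684 -0.3524  1.2863 -0.0011  0.1558] [-1.6796 -4.0061  5.4794] [-0.8544  0.5049  0.1661]
```

View pics/w3.png

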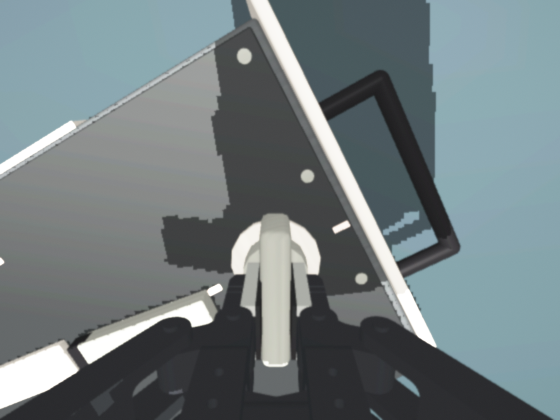

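Emit:
servo_tool(
  targets=[
    [[0,0,0],0.7],
    [[0,0,0],1.7],
    [[0,0,0],2.7],
    [[0,0,0],3.7],
    [[0,0,0],4.7],
    [[0,0,0],5.7],
    [[0,0,0],6.6],
    [[0,0,0],7.3],
  ],
)

```text
t: 3.88
eef_pos: [0.5126, 0.1475, 0.1526]
orientation: [0.0, 0.541, 0.841, -0.002]
force: [-6.9, -11.1, 10.3]
finger_gap: 0.125
```

Emit:
servo_tool(
  targets=[
    [[0,0,0],0.3],
    [[0,0,0],0.5],
    [[0,0,0],0.7],
    [[0,0,0],0.7],
    [[0,0,0],0.7],
  ],
)

```text
t: 4.5
eef_pos: [0.5125, 0.1475, 0.1526]
orientation: [0.001, 0.579, 0.815, -0.002]
force: [-7.1, -11.3, 9.7]
finger_gap: 0.127
```

```bash
python3 look.py w4
```

```text
4.55 [0.5125 0.1475 0.1526] toolx deg 109.238277023548 z [-0.0012 -0.0039 -1.    ] q6 [ 0.0364 -0.0686 -0.3526  1.2882 -0.0039  1.2715] [ -6.9282 -12.4245   9.2305] [-2.4123  1.4317  1.1952]
```

View pics/w4.png

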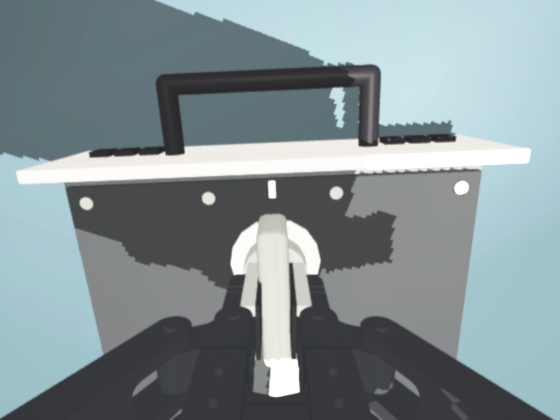

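Emit:
servo_tool(
  targets=[
    [[0,0,0],0],
    [[0,0,0],0],
    [[0,0,0],0],
    [[0,0,0],0],
    [[0,0,0],0],
    [[0,0,-1],0],
    [[0,0,-2],0],
    [[0,0,-2.5],0],
  ],
  hand=-1,
)

```text
t: 5.55
eef_pos: [0.5137, 0.1489, 0.3059]
orientation: [0.002, 0.579, 0.815, 0.001]
force: [0.6, 0.2, 0.1]
finger_gap: 0.996
```

```bash
python3 look.py w5
```

```text
5.6 [0.5144 0.1489 0.3089] toolx deg 109.2001863303029 z [ 0.0077  0.0003 -1.    ] q6 [ 0.0373 -0.1001 -0.0983  1.565   0.      1.273 ] [0.459  0.1526 2.857 ] [ 0.0038  0.0201 -0.0155]
```

View pics/w5.png

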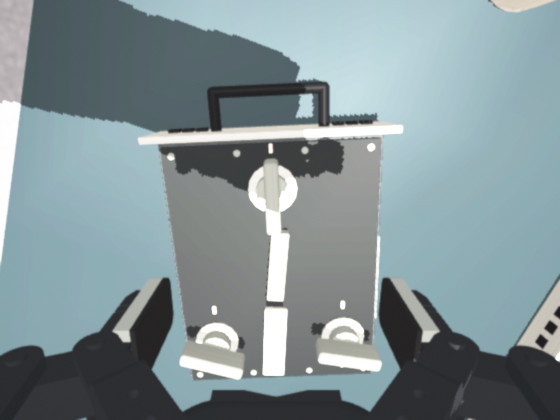

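```bash
python3 - <<'E'
from h import *
np.set_printoptions(precision=4,suppress=True)
w=np.load("w5.npz")
def ang(q,z):
    c=cast(w,q,z);v=c[1]-c[0];return np.linalg.norm(v),np.degrees(np.arctan2(v[1],v[0])),c.mean(0)
print(ang([[271,161],[274.5,233]],.102))
print("marks line a/b",ang([[214,310],[342,305]],.06))
print("plate/edges", ang([[163,148],[193,378]],.06),ang([[381,140],[373,370]],.06))
E
python3 - <<'E'
import cv2
s=cv2.imread("pics/w5.png");cv2.imwrite("pics/w5z.png",cv2.resize(s[130:390,150:400],None,fx=2.3,fy=2.3,interpolation=cv2.INTER_CUBIC))
E
```

```text
(np.float64(0.0592290535910155), np.float64(-68.21439009437289), array([0.5124, 0.1498, 0.102 ]))
marks line a/b (np.float64(0.12978686666565253), np.float64(21.651555353689787), array([0.5586, 0.0319, 0.06  ]))
plate/edges (np.float64(0.24830480633944685), np.float64(-68.73217242826561), array([0.4555, 0.0345, 0.06  ])) (np.float64(0.24541725654225108), np.float64(-67.64069623775113), array([0.6347, 0.1059, 0.06  ]))
```

View pics/w5z.png

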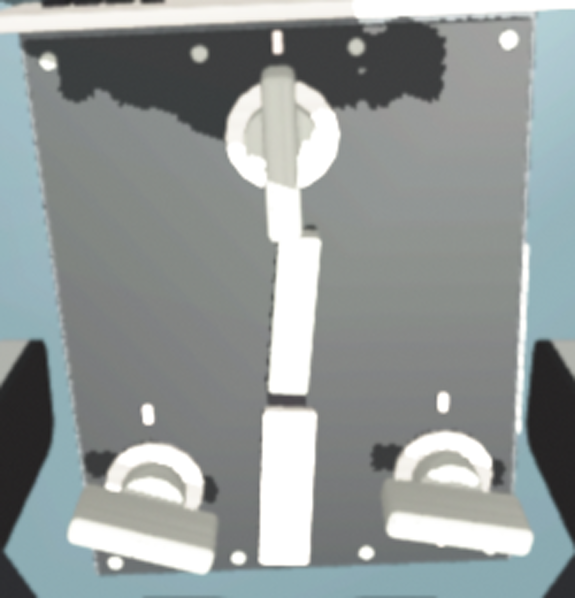

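Emit:
servo_tool(
  targets=[
    [[-0.9,-0.32,0],-1.3],
    [[-1.8,-0.64,0],-2.6],
    [[-2.71,-0.96,0],-3.9],
    [[-2.71,-0.96,0],-5.2],
    [[-2.71,-0.96,0],-6.5],
    [[-2.71,-0.96,0],-7.8],
    [[-2.71,-0.96,0],-9.1],
    [[-2.71,-0.96,0],-9.1],
  ],
)

```text
t: 6.6
eef_pos: [0.5121, -0.0237, 0.3019]
orientation: [-0.0, -0.017, 1.0, 0.0]
force: [0.2, -0.3, 0.7]
finger_gap: 1.001
```

```bash
python3 look.py w6
```

```text
6.65 [ 0.5121 -0.0237  0.3019] toolx deg -178.11939326727358 z [-0.0001  0.     -1.    ] q6 [-0.3018 -0.1631 -0.1688  1.5652  0.     -0.3346] [ 0.295  -0.3951  0.3019] [0.0164 0.0667 0.0126]
```

View pics/w6.png

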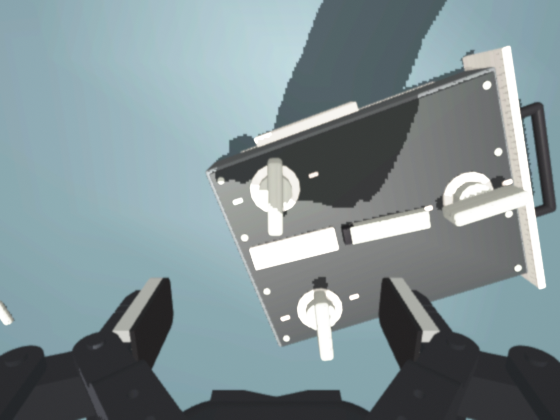

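Emit:
servo_tool(
  targets=[
    [[0,0,0.9],0],
    [[0,0,1.8],0],
    [[0,0,2.3],0],
    [[0,0,2.5],0],
    [[0,0,2.5],0],
  ],
)

```text
t: 7.28
eef_pos: [0.5121, -0.0237, 0.1522]
orientation: [-0.0, -0.017, 1.0, 0.0]
force: [-0.6, -0.4, -0.6]
finger_gap: 1.003
```

Emit:
servo_tool(
  targets=[
    [[0,0,0],0],
    [[0,0,0],0],
    [[0,0,0],0],
    [[0,0,0],0],
    [[0,0,0],0],
    [[0,0,0],0],
    [[0,0,0],0],
    [[0,0,0],0],
  ],
  hand=1,
  grip_force=50,
)

```text
t: 8.28
eef_pos: [0.5123, -0.0241, 0.1526]
orientation: [0.0, -0.017, 1.0, -0.001]
force: [-2.0, -4.4, 5.0]
finger_gap: 0.129
```

Emit:
servo_tool(
  targets=[
    [[0,0,0],0.8],
    [[0,0,0],1.9],
    [[0,0,0],3.0],
    [[0,0,0],4.1],
    [[0,0,0],5.2],
    [[0,0,0],6.3],
    [[0,0,0],7.4],
    [[0,0,0],8.3],
  ],
)

```text
t: 9.28
eef_pos: [0.5116, -0.0253, 0.1526]
orientation: [0.001, 0.535, 0.845, -0.002]
force: [-8.2, -12.8, 8.8]
finger_gap: 0.128
```

Emit:
servo_tool(
  targets=[
    [[0,0,0],0.4],
    [[0,0,0],0.6],
    [[0,0,0],0.8],
    [[0,0,0],0.8],
    [[0,0,0],0.8],
  ],
)

```text
t: 9.9
eef_pos: [0.5116, -0.0253, 0.1526]
orientation: [0.001, 0.579, 0.815, -0.002]
force: [-8.0, -13.2, 8.5]
finger_gap: 0.128
```

Emit:
servo_tool(
  targets=[
    [[0,0,0],0],
    [[0,0,0],0],
    [[0,0,0],0],
    [[0,0,0],0],
    [[0,0,0],0],
    [[0,0,-1],0],
    [[0,0,-2],0],
    [[0,0,-2.5],0],
  ],
  hand=-1,
)

```text
t: 10.9
eef_pos: [0.5128, -0.0238, 0.3058]
orientation: [0.002, 0.579, 0.815, 0.001]
force: [0.1, 0.3, 0.5]
finger_gap: 1.001
```

```bash
python3 look.py w7
```

```text
10.95 [ 0.5134 -0.024   0.3087] toolx deg 109.20120500003182 z [ 0.0073 -0.0022 -1.    ] q6 [-0.3017 -0.1658 -0.1588  1.5702  0.0001  0.9339] [-0.6507 -0.7311  3.2939] [-0.0253 -0.0223  0.0218]
```

View pics/w7.png

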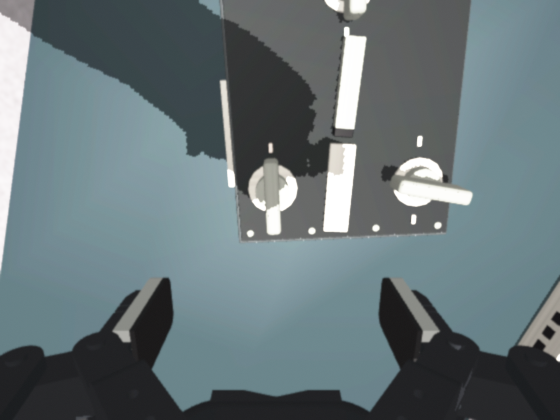

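Emit:
servo_tool(
  targets=[
    [[0,0.8,0],-1.3],
    [[0.05,1.6,0],-2.6],
    [[0.09,2.16,0],-3.9],
    [[0.09,2.16,0],-5.2],
    [[0.09,2.16,0],-6.5],
    [[0.09,2.16,0],-7.8],
    [[0.09,2.16,0],-9.1],
    [[0.09,2.16,0],-9.85],
  ],
)

```text
t: 11.95
eef_pos: [0.6327, 0.0241, 0.3017]
orientation: [-0.0, -0.072, 0.997, 0.0]
force: [0.1, 1.5, -1.0]
finger_gap: 1.006
```

```bash
python3 look.py w8
```

```text
12.0 [0.6327 0.0241 0.3017] toolx deg -171.5086861721672 z [-0.0003  0.0001 -1.    ] q6 [-0.1681  0.2071  0.2061  1.5701  0.0001 -0.3163] [ 0.0086 -0.3042 -0.0159] [-0.0325  0.0306  0.0505]
```

View pics/w8.png

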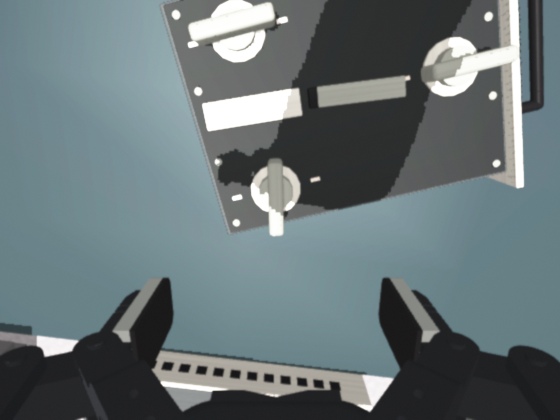

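Emit:
servo_tool(
  targets=[
    [[0,0,0.9],0],
    [[0,0,1.8],0],
    [[0,0,2.3],0],
    [[0,0,2.5],0],
    [[0,0,2.5],0],
  ],
)

```text
t: 12.62
eef_pos: [0.6326, 0.024, 0.1521]
orientation: [-0.0, -0.069, 0.998, 0.0]
force: [-0.3, 0.0, 1.2]
finger_gap: 1.0
```

Emit:
servo_tool(
  targets=[
    [[0,0,0],0],
    [[0,0,0],0],
    [[0,0,0],0],
    [[0,0,0],0],
    [[0,0,0],0],
    [[0,0,0],0],
    [[0,0,0],0],
    [[0,0,0],0],
  ],
  hand=1,
  grip_force=50,
)

```text
t: 13.62
eef_pos: [0.6329, 0.024, 0.1526]
orientation: [0.0, -0.07, 0.998, -0.0]
force: [-1.6, 0.7, 5.1]
finger_gap: 0.129
```

Same turn: 8° to −68.2° is 76.2°, plus about 2.5°, so 9.85 units.

Emit:
servo_tool(
  targets=[
    [[0,0,0],0.8],
    [[0,0,0],2.0],
    [[0,0,0],3.2],
    [[0,0,0],4.4],
    [[0,0,0],5.6],
    [[0,0,0],6.8],
    [[0,0,0],8.0],
    [[0,0,0],9.0],
  ],
)

```text
t: 14.62
eef_pos: [0.6323, 0.0228, 0.1526]
orientation: [0.0, 0.532, 0.847, -0.002]
force: [-6.6, -7.3, 8.2]
finger_gap: 0.128
```

Emit:
servo_tool(
  targets=[
    [[0,0,0],0.4],
    [[0,0,0],0.65],
    [[0,0,0],0.85],
    [[0,0,0],0.85],
    [[0,0,0],0.85],
  ],
)

```text
t: 15.25
eef_pos: [0.6322, 0.0227, 0.1526]
orientation: [0.0, 0.579, 0.815, -0.002]
force: [-7.3, -7.1, 8.8]
finger_gap: 0.128
```

Emit:
servo_tool(
  targets=[
    [[0,0,0],0],
    [[0,0,0],0],
    [[0,0,0],0],
    [[0,0,0],0],
    [[0,0,0],0],
    [[0,0,-1],0],
    [[0,0,-2],0],
    [[0,0,-2.5],0],
  ],
  hand=-1,
)

```text
t: 16.25
eef_pos: [0.6334, 0.024, 0.3063]
orientation: [0.002, 0.579, 0.815, 0.001]
force: [-0.2, 0.3, -0.8]
finger_gap: 0.998
```

```bash
python3 look.py w9
python3 - <<'E'
from workcell import r
import cv2
s=r.snapshot("scene");cv2.imwrite("pics/s9.png",s["frame"])
E
```

```text
16.3 [0.634  0.0238 0.3095] toolx deg 109.1988089860853 z [ 0.0081 -0.0014 -1.    ] q6 [-0.1682  0.2036  0.2162  1.5752 -0.      1.0675] [ 0.3056 -0.2235  3.2979] [-0.0108 -0.064   0.0205]
```

View pics/w9.png

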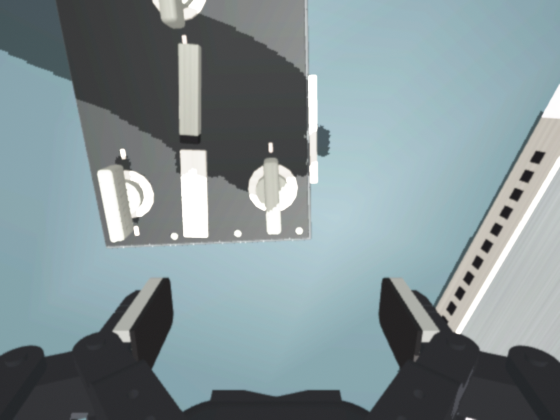

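View pics/s9.png

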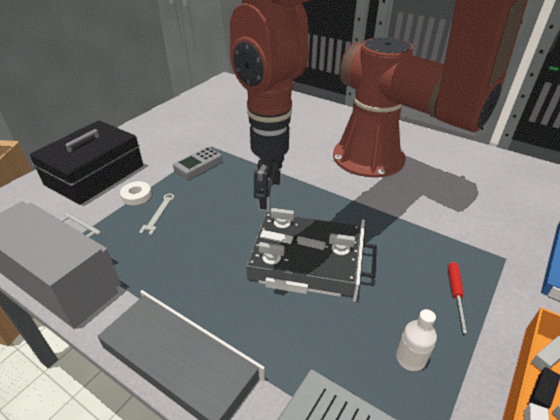

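Run:
```python
from h import *
for n,q in (("w9",[[271,160],[274.5,233]]),("w7",[[271,160],[274,234]]),("w9",[[109,167],[118.5,240]])):
    c=cast(np.load(n+".npz"),q,.102);v=c[1]-c[0];print(n,np.linalg.norm(v),np.degrees(np.arctan2(v[1],v[0])),c.mean(0))
from workcell import r
st=r.get_state();print(st["force"],st["joint_vel"],st["eef_pos"])
```

```text
w9 0.060111309267268785 -68.25011630335308 [0.63212347 0.02493471 0.102     ]
w7 0.060860313440085426 -68.67271231983857 [ 0.51123809 -0.02329447  0.102     ]
w9 0.06068968895680856 -71.52644823958518 [ 0.51427497 -0.02217221  0.102     ]
[ 0.62752804 -0.47202417 -0.63632126] [-0.00131541  0.02560327 -0.0804221  -0.04732192 -0.00055699 -0.00183042] [0.63402596 0.02387219 0.30692356]
```

Emit:
servo_tool(
  targets=[
    [[0,0,0],0],
    [[0,0,0],0],
    [[0,0,0],0],
    [[0,0,0],0],
  ],
)

```text
t: 16.85
eef_pos: [0.6325, 0.0241, 0.3015]
orientation: [-0.0, 0.579, 0.815, -0.0]
force: [-0.4, 1.4, -0.3]
finger_gap: 1.007
```

Run:
```python
from workcell import r
print(r.get_state()["force"]); print(r.finish_job())
```

```text
[-0.39335376  1.44073857 -0.33722869]
the job is handed in; nothing more can be done
None
```

I locked all three wing bolts and handed the job in at about 17 s: first the lone bolt at the handle end, then rear b, then rear a. Each was gripped, turned clockwise about 2.5° past the stop angle I had measured, then let go.

- **Bolt angles:** from straight above, right after each was let go, the wings stood at about -68.2° (front), -68.7° (rear b) and -68.3° (rear a). The module's axis measured -68.2°, and the tolerance is 6°.
- **A check that disagreed:** a later, slanted view put rear b at -71.5°. I trust the overhead reading, because the slanted view also catches the side of the bar. Even -71.5° is within tolerance.
- **Everything else:** by eye, the last scene picture showed the bystanders where they started and the bottle standing; I did not measure their shifts.
- **Robot:** it ended open, about 15 cm above the grip height and touching nothing. The highest force I read was about 18 N.

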